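Strip a drilling set-up and put the clamping gear away

TASK

The hole is drilled and the nut is off: take this clamping set-up apart from the top down and put it away, setting things down without dropping them and leaving the nut where it lies on the plate. The strap clamp goes flat in the long wooden well, the step block upright in the short one, and the drilled housing flat, boss up, in the blue tray. The two steel parallels go on edge in the slotted wooden box, one in each slot.

Things in the scene. Friction and masses are not known exactly. Their poses are not given: they have to be found in the camera images.
- strap: (mm) Strap clamp: black steel bar 150 (x) by 36 (y) by 16 thick, flat on top of the set-up, underside 82 above the bench; origin: centre of underside. About 0.5 kg. A fixed upright stud, 12 thick, comes up through its lengthwise slot (80 by 18) near its middle and ends 110 above the bench: lift it straight up 35 or more before moving sideways. Grip across the 36 at the middle.
- step_block: (mm) Dark steel staircase block 60 (x) by 38 (y) by 52 high, upright on the plate (underside 30 above the bench); origin: centre of underside. Its top step, x -30 to -6, carries the strap's end; four steps, each 9 long and 10 lower, go down towards +x. About 0.6 kg, centre of mass at x = -7. Grip across the 38 at about x = -13, near the top.
- housing: (mm) Drilled part: bright aluminium plate 84 (x) by 56 (y) by 20 thick, on top a round boss (38 across, 6 high) round a bore at x = -15. Origin: centre of underside, 62 above the bench, lying across the two parallels. The strap's nose lies on its +x end. About 0.25 kg. Grip across the 56.
- parallel_a: (mm) One of two equal ground steel parallels: bar 10 thick (x), 125 long (y), 32 high (z), standing on its long edge on the plate, underside 30 above the bench, under the housing's -x half, its ends sticking out about 35 either side. Origin: centre of underside. About 0.3 kg. Grip across the 10.
- parallel_b: (mm) The other, equal parallel (10 x, 125 y, 32 z; origin centre of underside, 30 above the bench), about 52 beside the first, under the housing's +x half. The stud (top 110 above the bench) stands about 64 from it on the other side.
- strap_tray: (mm) Long shallow wooden well, dark floor, fixed: the strap's place. Origin: centre of its underside. Inside 56 (x) by 170 (y), floor 6 and rim 14 above the bench, walls 7 thick; both long sides have a 60 gap in their middle for the fingers. The strap lies in it along y, either way round.
- block_tray: (mm) Short shallow wooden well, dark floor, fixed: the step block's place. Origin: centre of its underside. Inside 60 (x) by 82 (y), floor 6 and rim 14 above the bench, walls 7 thick. The block stands in it lengthwise along y, either way round.
- part_tray: (mm) Blue plastic tray, fixed: the housing's place. Outside 120 (x) by 150 (y), walls 4 thick, 22 high; floor 4 above the bench. Origin: centre of its underside.
- parallel_box: (mm) Wooden box with two dark slots, fixed, 88 (x) by 155 (y): the parallels' place. Origin: centre of its underside. Slots run along y, centred at x = -24 and +24, each 26 wide and 143 long; slot floors 6, walls 16 above the bench. Either parallel in either slot.
- nut: (mm) Bystander: steel flange nut 29 across, 17 high, lying on the plate beside the stud, about 71 off the strap's centre line. Origin: centre of underside.
There are look-alikes about, which are no part of the job. Several things have the shape of the strap; the one meant has the colours described above.

How it is judged:
By the outcome, as a careful person would: the job done as asked, in the order asked, and still so for the second after the job is handed in, with the robot touching nothing.
It also fails if it takes over 122 s, if anything falls off the work surface, if the arm or the gripper's body presses on something with over 40 N, if the wrist force passes 120 N, or if a joint passes its speed limit or range.

ROBOT

A 6-joint arm with a two-finger parallel gripper is mounted at the origin on the work surface. World frame = base frame: x ahead of the robot, y to its left, z up, the work surface at z = 0. Lengths are in m, angles in rad, forces in N, time in s.
With the tool pointing down it reaches from about 0.25 to 0.85 m from the base axis. Payload 12.5 kg.
Tool frame: the origin (TCP) lies midway between the tips of the shut fingers; the grasp point (between the pads) lies 19 mm behind it; z points along the fingers, y is the line along which they close (so a half turn about z gives the same grasp; the last joint's range is limited). The gripper opens to 93 mm and grips with 3 to 60 N. Pads are 15 mm wide; open, the fingers measure 128 mm over their backs; the gripper's body (75 mm by 188 mm) begins 65 mm behind the grasp point.
Start: joints at [1.113, 0.351, 1.652, -0, 1.139, -0.085], TCP at [0.2, 0.512, 0.219] pointing down, gripper open.
Joint ranges: [-2.75, 2.75], [-0.79, 2.1], [0.01, 2.65], [-1.57, 4.71], [0.07, 3.14], [-2.87, 2.87]. Speed limits (rad/s): [2.22, 2.22, 2.79, 3.14, 3.14, 3.14].

INTERFACE

Orientations are given as a unit quaternion [w, x, y, z].
In Python, from workcell import env gives the robot as it stands.
- The arm moves only by the tool drive_tool, never from a script. Its argument "increments" is a list of rows, each an object with "gripper": the closure, from 0 (fully open) to 1 (shut); "linear": the shift along the world's x, y, z in cm, a list of three; "rot": the turn, a rotation vector about the world's x, y, z in rad, a list of three. In form: [{"gripper": gripper, "linear": [dx, dy, dz], "rot": [wx, wy, wz]}, ...]. A call has 1 to 10 rows; each row is the pose to reach, as a shift and turn from the pose commanded when the call began; what a row does not reach only later rows make up. A row lasts 1/12 s, in which the tool goes at most 41.7 mm and 7.16 degrees, less where a joint would pass 70% of its speed; a pose out of reach is approached as far as the arm can. A call with a gripper value outside its range is refused whole. The fingers move at their own pace and stop on an object; "newtons" is the grip in N (left out, the last holds). Time passes only in rows, so rows that repeat a pose let the fingers close. It gives the time, the measured TCP pose, the force, the opening and the grip force at its end, in the units of the state.
- env.read_state(): the state, without advancing time (a new reading comes with each control period).
- env.get_image(name): name is "scene" or "top"; returns (picture, depth): 384x512x3 uint8, red, green, blue; 384x512 float32, m along the optical axis (not along the pixel's ray), 0 where there is no reading.
- env.camera_model(name): a dict with "K" (3x3 intrinsics, pixels), "rvec" (rotation vector, rad) and "tvec" (3), from world to camera coordinates, as OpenCV has them. Camera axes: x right, y down, z forward; pixel columns grow to the right and rows downward; lengths in m; the calibration is good to about 2 mm. A picture is of the moment at which its call begins. camera_model takes no time and is no camera call.
- env.finish_job(): hands the job in; it is judged then, once.
Trained networks look in the newest picture that a camera, given by its name, has taken for a name from the list of things; names that differ only in an ending like _2 or _b are one class to them, and where a whole thing is asked for, a point or a joint stands for the part that bears it (a point fixed in the world has none). Each returns a list of dicts, best first, with "conf" (0 to 1); they miss things now and then, are a little off and sometimes report something else, mostly with a low value. They report only what shows in the picture. A call takes as long as a camera call. They do not tell look-alikes from the thing itself.
- env.outline_of(label, camera): "region" (384x512 bool, what is visible of it).
- env.landmark_of(label, camera): "centre" ([x, y, z] in m, in world coordinates, good to about 4 mm: a listed point, or the origin of a listed thing).
The state is a dict: "clock": time; "joints": joint angles; "qvel": joint speeds; "joint_torque": joint torques, N m; "tcp_pos": TCP position; "orientation": TCP orientation; "contact_force": force on the tool from outside, world axes, zero at the start; "torque": the same for the moment, N m; "opening": opening from 0.0 (shut) to 1.0 (fully open); "finger_force": force on a finger pad.
Only numpy, scipy, OpenCV 4.12 (cv2) and the standard library are available. Lean on these libraries where they do the work, as an engineer would, in place of code of your own. Each camera call takes 0.05 s, during which the arm holds its last target. There are 200 camera calls.

## Working session

There is one attempt and no reset: what is moved stays moved. The work goes in short steps, Python scripts to look and compute and a tool call to move; the robot and the scene stay as the last step left them, time stands still between calls to the robot, and variables do not carry over. Pictures are saved under pics/ and viewed, at most 14 in all, crops included, and the job is handed in when it is done.

Besides the shell and the picture viewer there is one more tool, called after "Call:" in YAML: its name, and indented under it one key for each argument. drive_tool: Moves the arm, as the interface text tells. Its arguments: {"type":"object","properties":{"increments":{"type":"array","items":{"type":"object","properties":{"gripper":{"type":"number"},"linear":{"type":"array","items":{"type":"number"}},"rot":{"type":"array","items":{"type":"number"}}}}},"newtons":{"type":"number"}},"required":["increments"]}

```bash
mkdir -p pics; cat > h.py <<'E'
import numpy as np, cv2
from workcell import env
def cam(n):
    m=env.camera_model(n); R=cv2.Rodrigues(np.array(m["rvec"],float))[0]
    return np.array(m["K"]),R,np.array(m["tvec"],float).ravel()
def cloud(n,d):
    K,R,t=cam(n); v,u=np.mgrid[:d.shape[0],:d.shape[1]]
    p=np.stack([(u-K[0,2])/K[0,0]*d,(v-K[1,2])/K[1,1]*d,d],-1)
    w=(p-t)@R; w[d<=0]=np.nan
    return w
E
python3 - <<'E'
from h import *
for n in("scene","top"):
    im,d=env.get_image(n); cv2.imwrite(f"pics/{n}0.png",cv2.resize(im[...,::-1],(800,600),interpolation=cv2.INTER_CUBIC)); np.save(n+"0.npy",cloud(n,d)); np.save(n+"im.npy",im)
for l in "strap step_block housing parallel_a strap_tray block_tray part_tray parallel_box nut".split():
    for x in env.landmark_of(l,"top"): print(l,np.round(x["centre"],3),round(x["conf"],2))
print(env.read_state())
E
```

```text
strap [ 0.614 -0.486  0.   ] 0.96
strap [ 0.572 -0.023  0.086] 0.9
strap [ 0.611 -0.278  0.001] 0.71
step_block [ 0.651 -0.038  0.034] 0.71
housing [ 0.482 -0.007  0.059] 0.64
parallel_a [ 0.457 -0.005  0.032] 0.63
parallel_a [0.594 0.296 0.002] 0.56
parallel_a [ 0.513 -0.022  0.028] 0.54
parallel_a [ 0.399 -0.306  0.003] 0.51
strap_tray [0.424 0.28  0.001] 0.95
block_tray [0.594 0.297 0.001] 0.67
part_tray [ 0.613 -0.275  0.   ] 0.93
parallel_box [ 0.402 -0.306 -0.002] 0.72
nut [ 0.63  -0.104  0.029] 0.44
nut [ 0.65  -0.037  0.034] 0.38
{'clock': 0.55, 'joints': array([ 1.11342139e+00,  3.50731535e-01,  1.65181923e+00,  3.84680721e-05,
        1.13910594e+00, -8.45738991e-02]), 'qvel': array([-0.00126595,  0.0019312 , -0.00037051, -0.00082092, -0.00046241,
        0.00097988]), 'joint_torque': array([ 3.55618831e-04, -4.97018337e+01, -2.85383570e+01,  7.00071850e-02,
        2.22625042e-02, -6.20908168e-05]), 'tcp_pos': array([0.20026631, 0.51221574, 0.21860796]), 'orientation': array([-2.54040655e-05,  1.85330882e-01,  9.82676174e-01, -2.61808565e-05]), 'contact_force': array([-0.34883229,  0.75460961,  0.43297647]), 'torque': array([-0.01631352, -0.04705869,  0.0097055 ]), 'finger_force': 0.0, 'opening': 1.0014863034625805}
```

View pics/top0.png

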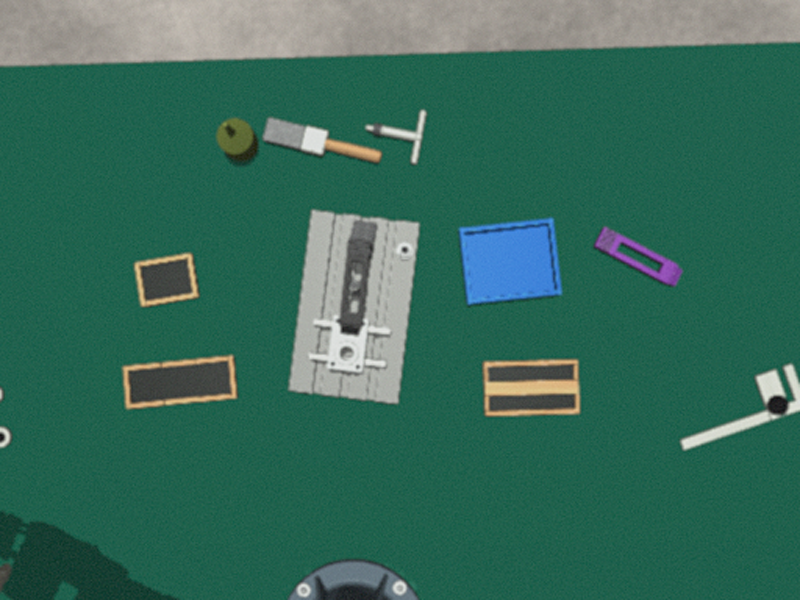

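View pics/scene0.png

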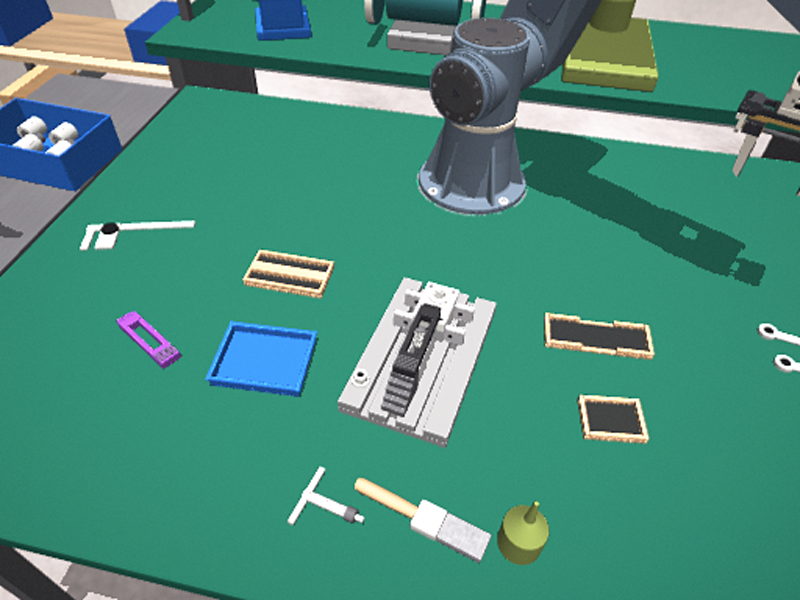

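```bash
cat > m.py <<'E'
from h import *
def rect(W,x0,x1,y0,y1,z0,z1,name,extra=None):
    m=(W[...,0]>x0)&(W[...,0]<x1)&(W[...,1]>y0)&(W[...,1]<y1)&(W[...,2]>z0)&(W[...,2]<z1)
    if extra is not None: m&=extra
    n,l,s,_=cv2.connectedComponentsWithStats(m.astype(np.uint8),connectivity=8)
    for i in range(1,n):
        if s[i,4]<25: continue
        p=W[l==i]; (c,wh,a)=cv2.minAreaRect((p[:,:2]*1000).astype(np.float32))
        if wh[0]<wh[1]: wh=wh[::-1]; a+=90
        a=(a+90)%180-90
        print(name,"c",np.round(c,1),"LxW",np.round(wh,1),"long-axis deg",round(a,1),"z",np.round(np.median(p[:,2])*1000,1),len(p))
E
python3 - <<'E'
from m import *
W=np.load("top0.npy"); im=np.load("topim.npy").astype(int)
rect(W,.4,.75,-.15,.1,.090,.106,"strap")
rect(W,.4,.75,-.15,.1,.106,.13,"stud")
rect(W,.4,.75,-.15,.1,.076,.0855,"h82")
rect(W,.4,.75,-.15,.1,.056,.068,"z62")
rect(W,.4,.75,-.15,.1,.040,.053,"nut/step")
rect(W,.4,.75,-.15,.1,.066,.077,"step72")
rect(W,.35,.8,-.2,.15,.02,.036,"plate")
for nm,b in dict(st=(.36,.5,.15,.4),bt=(.52,.7,.2,.4),pt=(.5,.72,-.4,-.15),pb=(.3,.5,-.45,-.2)).items():
    rect(W,*b,.009,.03,nm+" rim")
    if nm!="pt": rect(W,*b,.002,.03,nm+" dark",im.max(-1)<75)
    if nm!="pt": rect(W,*b,-.01,.03,nm+" all",(im[...,0]>im[...,1]-5))
    else: rect(W,*b,-.01,.03,nm+" all",(im[...,2]>im[...,1]+30))
E
```

```text
strap c [568.2 -24.4] LxW [150.   36.1] long-axis deg -7.5 z 98.4 662
h82 c [479.7 -11. ] LxW [83.6 56.6] long-axis deg -8.5 z 82.3 391
z62 c [656.9 -37.7] LxW [35.5 11.3] long-axis deg 88.8 z 62.5 49
z62 c [513.9  29.5] LxW [28.9  9.9] long-axis deg 81.3 z 62.7 47
z62 c [499.7 -61.4] LxW [35.7  9.9] long-axis deg 80.4 z 63.1 57
z62 c [459.8  37.6] LxW [30.6  9.8] long-axis deg 80.6 z 62.5 51
z62 c [447.8 -52.7] LxW [35.5  9.8] long-axis deg 80.6 z 62.7 58
nut/step c [671.1 -41.3] LxW [36.4 16.2] long-axis deg 79.7 z 45.8 69
nut/step c [ 629.9 -104.8] LxW [20.7 19.8] long-axis deg 31.6 z 47.6 56
step72 c [648.4 -36.9] LxW [37.2  8.9] long-axis deg 76.6 z 73.2 46
plate c [550.8  50.6] LxW [299.8  39.1] long-axis deg -8.5 z 30.2 1685
plate c [605.6   1.3] LxW [178.6  30.1] long-axis deg -14.3 z 30.3 402
plate c [597.1 -56.2] LxW [179.   29.1] long-axis deg -5.4 z 30.3 550
plate c [529.8 -90. ] LxW [300.1  38. ] long-axis deg -8.5 z 30.5 1582
plate c [596.9 -18.2] LxW [31.6  6.1] long-axis deg -8.0 z 29.3 31
plate c [550.3 -17. ] LxW [38.9 17.3] long-axis deg -14.5 z 29.9 49
plate c [48
[... 488 characters left out ...]
xW [192.4  74.2] long-axis deg -85.9 z 7.5 1691
bt rim c [594.1 294.6] LxW [99.7 74.2] long-axis deg -82.1 z 13.8 375
bt dark c [596.  299.1] LxW [76.2 53.7] long-axis deg -81.7 z 6.6 550
bt all c [595.5 299.1] LxW [104.6  78.6] long-axis deg -82.0 z 8.1 947
pt rim c [ 609.2 -280.9] LxW [157.6 126.5] long-axis deg -85.6 z 21.7 650
pt all c [ 611.7 -282.5] LxW [161.3 131.2] long-axis deg -85.5 z 5.3 3003
pb rim c [ 398.1 -308.9] LxW [155.7  88.2] long-axis deg 89.5 z 16.1 1046
pb dark c [ 422.8 -309.3] LxW [136.3  19.3] long-axis deg -89.8 z 7.0 300
pb dark c [ 374.5 -309.7] LxW [137.2  19.1] long-axis deg 90.0 z 6.8 369
pb all c [ 397.9 -310.8] LxW [160.  92.] long-axis deg -89.8 z 11.7 1906
```

Call:
drive_tool:
  increments:
    - {"gripper": 0,"linear": [36.8,-53.7,-4],"rot": [0,0,0.243]}
    - {"gripper": 0,"linear": [36.8,-53.7,-4],"rot": [0,0,0.243]}
    - {"gripper": 0,"linear": [36.8,-53.7,-4],"rot": [0,0,0.243]}
    - {"gripper": 0,"linear": [36.8,-53.7,-4],"rot": [0,0,0.243]}
    - {"gripper": 0,"linear": [36.8,-53.7,-4],"rot": [0,0,0.243]}
    - {"gripper": 0,"linear": [36.8,-53.7,-4],"rot": [0,0,0.243]}
    - {"gripper": 0,"linear": [36.8,-53.7,-4],"rot": [0,0,0.243]}
    - {"gripper": 0,"linear": [36.8,-53.7,-4],"rot": [0,0,0.243]}
    - {"gripper": 0,"linear": [36.8,-53.7,-4],"rot": [0,0,0.243]}
    - {"gripper": 0,"linear": [36.8,-53.7,-4],"rot": [0,0,0.243]}

```text
clock: 1.38
tcp_pos: [0.4333, 0.1718, 0.1936]
orientation: [0.0, 0.065, 0.998, 0.0]
contact_force: [0.9, 0.7, -0.2]
opening: 1.001
finger_force: 0.0
```

Call:
drive_tool:
  increments:
    - {"gripper": 0,"linear": [13.2,-19.3,-1]}
    - {"gripper": 0,"linear": [13.2,-19.3,-1]}
    - {"gripper": 0,"linear": [13.2,-19.3,-1]}
    - {"gripper": 0,"linear": [13.2,-19.3,-1]}
    - {"gripper": 0,"linear": [13.2,-19.3,-1]}
    - {"gripper": 0,"linear": [13.2,-19.3,-1]}
    - {"gripper": 0,"linear": [13.2,-19.3,-6]}
    - {"gripper": 0,"linear": [13.2,-19.3,-6]}
    - {"gripper": 0,"linear": [13.2,-19.3,-6]}

```text
$.increments[0]: bad value
```

Call:
drive_tool:
  increments:
    - {"gripper": 0,"linear": [13.2,-19.3,-1],"rot": [0,0,0]}
    - {"gripper": 0,"linear": [13.2,-19.3,-1],"rot": [0,0,0]}
    - {"gripper": 0,"linear": [13.2,-19.3,-1],"rot": [0,0,0]}
    - {"gripper": 0,"linear": [13.2,-19.3,-1],"rot": [0,0,0]}
    - {"gripper": 0,"linear": [13.2,-19.3,-1],"rot": [0,0,0]}
    - {"gripper": 0,"linear": [13.2,-19.3,-1],"rot": [0,0,0]}
    - {"gripper": 0,"linear": [13.2,-19.3,-5],"rot": [0,0,0]}
    - {"gripper": 0,"linear": [13.2,-19.3,-5],"rot": [0,0,0]}
    - {"gripper": 0,"linear": [13.2,-19.3,-5],"rot": [0,0,0]}

```text
clock: 2.13
tcp_pos: [0.5631, -0.0191, 0.1423]
orientation: [-0.002, 0.065, 0.998, 0.0]
contact_force: [0.2, 0.7, 0.4]
opening: 0.999
finger_force: 0.0
```

Call:
drive_tool:
  increments:
    - {"gripper": 0,"linear": [0,0,0],"rot": [0,0,0]}
    - {"gripper": 0,"linear": [0,0,0],"rot": [0,0,0]}

```text
clock: 2.3
tcp_pos: [0.5649, -0.0187, 0.1452]
orientation: [0.001, 0.064, 0.998, -0.0]
contact_force: [0.9, -0.7, 0.2]
opening: 1.003
finger_force: 0.0
```

```bash
python3 - <<'E'
from h import *
s=env.read_state();print(s["tcp_pos"],s["orientation"],s["joints"])
E
```

```text
[ 0.56486791 -0.01867543  0.14515469] [ 9.78778912e-04  6.43315854e-02  9.97928097e-01 -3.98672477e-05] [-1.15427819e-01  4.62342679e-01  1.68310967e+00  2.41708314e-05
  9.94181233e-01 -1.55748516e+00]
```

Call:
drive_tool:
  increments:
    - {"gripper": 0,"linear": [0.3,-0.6,0],"rot": [0,0,0]}
    - {"gripper": 0,"linear": [0.3,-0.6,-2],"rot": [0,0,0]}
    - {"gripper": 0,"linear": [0.3,-0.6,-4],"rot": [0,0,0]}
    - {"gripper": 0,"linear": [0.3,-0.6,-5.5],"rot": [0,0,0]}
    - {"gripper": 0,"linear": [0.3,-0.6,-6.1],"rot": [0,0,0]}
    - {"gripper": 0,"linear": [0.3,-0.6,-6.1],"rot": [0,0,0]}
    - {"gripper": 0,"linear": [0.3,-0.6,-6.1],"rot": [0,0,0]}
  newtons: 50

```text
clock: 2.88
tcp_pos: [0.568, -0.0253, 0.0834]
orientation: [0.001, 0.065, 0.998, -0.0]
contact_force: [0.6, 0.3, 0.9]
opening: 0.998
finger_force: 0.0
```

Call:
drive_tool:
  increments:
    - {"gripper": 1,"linear": [0,0,0],"rot": [0,0,0]}
    - {"gripper": 1,"linear": [0,0,0],"rot": [0,0,0]}
    - {"gripper": 1,"linear": [0,0,0],"rot": [0,0,0]}
    - {"gripper": 1,"linear": [0,0,0],"rot": [0,0,0]}
    - {"gripper": 1,"linear": [0,0,0],"rot": [0,0,0]}
    - {"gripper": 1,"linear": [0,0,0],"rot": [0,0,0]}
    - {"gripper": 1,"linear": [0,0,0],"rot": [0,0,0]}
    - {"gripper": 1,"linear": [0,0,0],"rot": [0,0,0]}

```text
clock: 3.55
tcp_pos: [0.5674, -0.0253, 0.0824]
orientation: [-0.0, 0.065, 0.998, -0.0]
contact_force: [-0.1, -0.1, 0.3]
opening: 0.478
finger_force: 0.0
```

Call:
drive_tool:
  increments:
    - {"gripper": 1,"linear": [0,0,0.2],"rot": [0,0,0]}
    - {"gripper": 1,"linear": [0,0,0.2],"rot": [0,0,0]}
    - {"gripper": 1,"linear": [0,0,0.2],"rot": [0,0,0]}
    - {"gripper": 1,"linear": [0,0,0.2],"rot": [0,0,0]}

```text
clock: 3.88
tcp_pos: [0.5672, -0.024, 0.0842]
orientation: [-0.0, 0.065, 0.998, 0.001]
contact_force: [1.6, 9.8, -2.6]
opening: 0.384
finger_force: 49.9
```

Call:
drive_tool:
  increments:
    - {"gripper": 1,"linear": [0,0,0.5],"rot": [0,0,0]}
    - {"gripper": 1,"linear": [0,0,1.5],"rot": [0,0,0]}
    - {"gripper": 1,"linear": [0,0,3],"rot": [0,0,0]}
    - {"gripper": 1,"linear": [0,0,5],"rot": [0,0,0]}
    - {"gripper": 1,"linear": [0,0,7],"rot": [0,0,0]}
    - {"gripper": 1,"linear": [0,0,7],"rot": [0,0,0]}
    - {"gripper": 1,"linear": [0,0,7],"rot": [0,0,0]}

```text
clock: 4.47
tcp_pos: [0.5674, -0.0253, 0.1543]
orientation: [0.0, 0.065, 0.998, -0.0]
contact_force: [-0.3, -1.2, -5.6]
opening: 0.38
finger_force: 49.9
```

```bash
python3 - <<'E'
from m import *
s=env.read_state();print(s["tcp_pos"],s["opening"],s["contact_force"])
im,d=env.get_image("scene"); cv2.imwrite("pics/s1.png",cv2.resize(im[...,::-1],(800,600)))
E
```

```text
[ 0.56737749 -0.02534077  0.15428148] 0.37980965396620614 [-0.28808503 -1.18552507 -5.59118563]
```

View pics/s1.png

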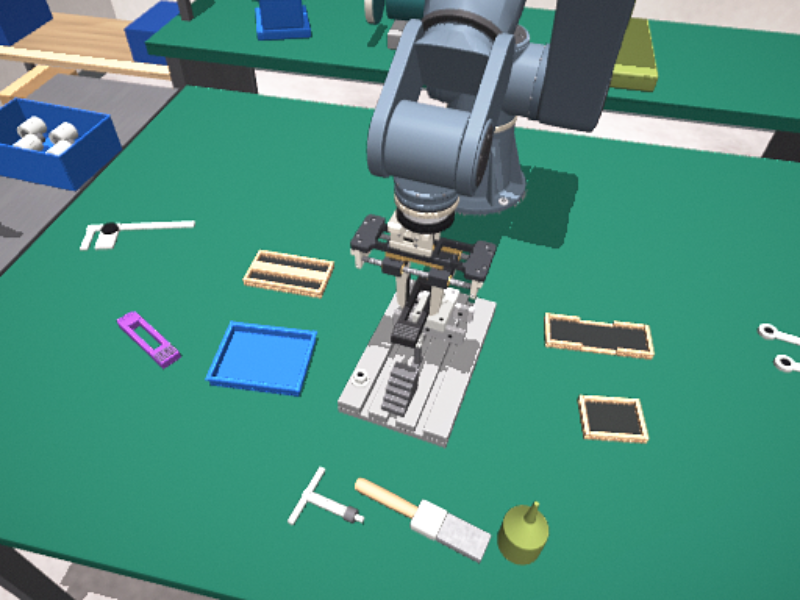

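Call:
drive_tool:
  increments:
    - {"gripper": 1,"linear": [-0.7,1.5,0],"rot": [0,0,-0.06]}
    - {"gripper": 1,"linear": [-2.2,4.5,0],"rot": [0,0,-0.18]}
    - {"gripper": 1,"linear": [-3.6,7.6,0],"rot": [0,0,-0.3]}
    - {"gripper": 1,"linear": [-5.1,10.6,0],"rot": [0,0,-0.42]}
    - {"gripper": 1,"linear": [-6.5,13.6,0],"rot": [0,0,-0.54]}
    - {"gripper": 1,"linear": [-8,16.7,0],"rot": [0,0,-0.66]}
    - {"gripper": 1,"linear": [-9.4,19.7,0],"rot": [0,0,-0.78]}
    - {"gripper": 1,"linear": [-10.9,22.7,0],"rot": [0,0,-0.9]}
    - {"gripper": 1,"linear": [-12.3,25.7,0],"rot": [0,0,-1.02]}
    - {"gripper": 1,"linear": [-13.5,28.2,0],"rot": [0,0,-1.14]}

```text
clock: 5.35
tcp_pos: [0.4306, 0.2578, 0.1528]
orientation: [-0.001, 0.595, 0.804, -0.001]
contact_force: [0.8, -0.6, -5.8]
opening: 0.381
finger_force: 49.9
```

Call:
drive_tool:
  increments:
    - {"gripper": 1,"linear": [-1,2.1,-1],"rot": [0,0,-0.12]}
    - {"gripper": 1,"linear": [-1,2.1,-4],"rot": [0,0,-0.23]}
    - {"gripper": 1,"linear": [-1,2.1,-7],"rot": [0,0,-0.23]}
    - {"gripper": 1,"linear": [-1,2.1,-10],"rot": [0,0,-0.23]}
    - {"gripper": 1,"linear": [-1,2.1,-11],"rot": [0,0,-0.23]}
    - {"gripper": 1,"linear": [-1,2.1,-11],"rot": [0,0,-0.23]}
    - {"gripper": 1,"linear": [-1,2.1,-11],"rot": [0,0,-0.23]}

```text
clock: 5.93
tcp_pos: [0.4224, 0.2775, 0.0444]
orientation: [-0.0, 0.681, 0.732, -0.001]
contact_force: [0.1, 0.1, -4.2]
opening: 0.388
finger_force: 49.9
```

```bash
python3 - <<'E'
from m import *
s=env.read_state();print(s["tcp_pos"],s["orientation"],s["contact_force"],s["opening"])
im,d=env.get_image("top"); W=cloud("top",d); np.save("top1.npy",W)
rect(W,.4,.75,-.15,.1,.076,.0875,"h82")
rect(W,.4,.75,-.15,.1,.040,.087,"block")
rect(W,.4,.75,-.15,.1,.1,.13,"stud")
cv2.imwrite("pics/t1.png",cv2.resize(im[...,::-1],(800,600),interpolation=cv2.INTER_CUBIC))
E
```

```text
[0.42237108 0.27749882 0.04436927] [-1.89690303e-04  6.81452306e-01  7.31862294e-01 -5.49106421e-04] [ 0.07947504  0.11851214 -4.15386205] 0.38796909279401853
h82 c [634.9 -34.4] LxW [37.8 30.3] long-axis deg 78.6 z 82.6 151
h82 c [479.6 -11.2] LxW [83.8 56.2] long-axis deg -8.4 z 82.5 619
block c [649.3 -37. ] LxW [60.2 38.1] long-axis deg -10.2 z 72.6 354
block c [ 630.2 -105.3] LxW [20.4 18.3] long-axis deg 89.9 z 47.6 54
block c [479.2 -13.1] LxW [125.   83.7] long-axis deg 81.4 z 81.1 860
stud c [570.3 -23.9] LxW [12.7 10.3] long-axis deg 43.5 z 110.2 26
```

View pics/t1.png

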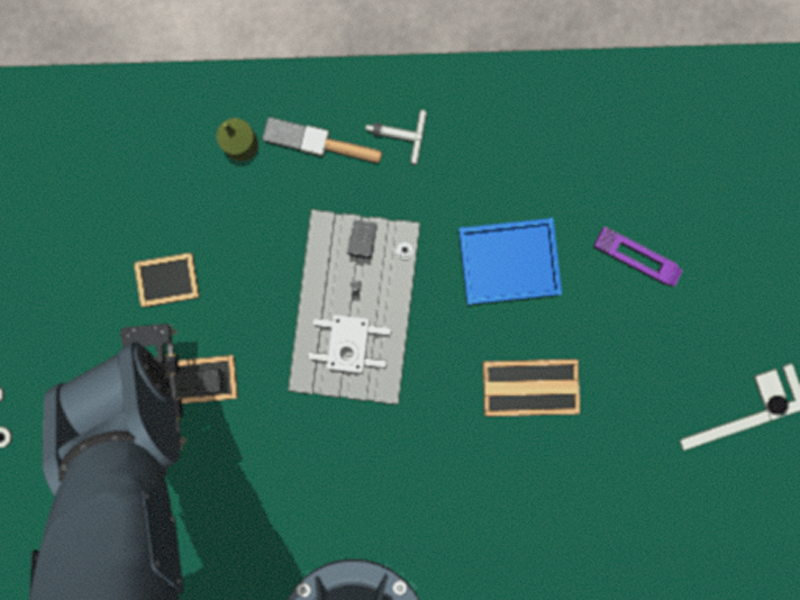

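Call:
drive_tool:
  increments:
    - {"gripper": 1,"linear": [0,0,-1],"rot": [0,0,0]}
    - {"gripper": 1,"linear": [0,0,-2],"rot": [0,0,0]}
    - {"gripper": 1,"linear": [0,0,-2.7],"rot": [0,0,0]}
    - {"gripper": 1,"linear": [0,0,-3.2],"rot": [0,0,0]}
    - {"gripper": 1,"linear": [0,0,-3.4],"rot": [0,0,0]}
    - {"gripper": 1,"linear": [0,0,-3.5],"rot": [0,0,0]}
    - {"gripper": 1,"linear": [0,0,-3.6],"rot": [0,0,0]}
    - {"gripper": 1,"linear": [0,0,-3.6],"rot": [0,0,0]}

```text
clock: 6.65
tcp_pos: [0.4225, 0.2777, 0.0085]
orientation: [0.0, 0.681, 0.732, 0.0]
contact_force: [0.3, 0.5, -4.9]
opening: 0.379
finger_force: 49.9
```

Call:
drive_tool:
  increments:
    - {"gripper": 1,"linear": [0,0,-0.1],"rot": [0,0,0]}
    - {"gripper": 1,"linear": [0,0,-0.1],"rot": [0,0,0]}
    - {"gripper": 1,"linear": [0,0,-0.1],"rot": [0,0,0]}

```text
clock: 6.9
tcp_pos: [0.4226, 0.2778, 0.0081]
orientation: [0.0, 0.681, 0.732, 0.0]
contact_force: [-2.4, -0.7, 6.5]
opening: 0.38
finger_force: 49.9
```

Call:
drive_tool:
  increments:
    - {"gripper": 0.5,"linear": [0,0,0],"rot": [0,0,0]}
    - {"gripper": 0.4,"linear": [0,0,0],"rot": [0,0,0]}
    - {"gripper": 0.3,"linear": [0,0,0],"rot": [0,0,0]}
    - {"gripper": 0.3,"linear": [0,0,0],"rot": [0,0,0]}
    - {"gripper": 0.2,"linear": [0,0,1],"rot": [0,0,0]}
    - {"gripper": 0.1,"linear": [0,0,4],"rot": [0,0,0]}
    - {"gripper": 0,"linear": [0,0,8],"rot": [0,0,0]}
    - {"gripper": 0,"linear": [0,0,12],"rot": [0,0,0]}
    - {"gripper": 0,"linear": [0,0,12],"rot": [0,0,0]}

```text
clock: 7.65
tcp_pos: [0.4254, 0.2793, 0.1347]
orientation: [0.002, 0.681, 0.732, 0.005]
contact_force: [0.8, 0.4, -0.2]
opening: 0.971
finger_force: 0.0
```

Call:
drive_tool:
  increments:
    - {"gripper": 0.35,"linear": [21.4,-31.3,3],"rot": [0,0,1.325]}
    - {"gripper": 0.35,"linear": [21.4,-31.3,3],"rot": [0,0,1.325]}
    - {"gripper": 0.35,"linear": [21.4,-31.3,3],"rot": [0,0,1.325]}
    - {"gripper": 0.35,"linear": [21.4,-31.3,3],"rot": [0,0,1.325]}
    - {"gripper": 0.35,"linear": [21.4,-31.3,3],"rot": [0,0,1.325]}
    - {"gripper": 0.35,"linear": [21.4,-31.3,3],"rot": [0,0,1.325]}
    - {"gripper": 0.35,"linear": [21.4,-31.3,3],"rot": [0,0,1.325]}
    - {"gripper": 0.35,"linear": [21.4,-31.3,3],"rot": [0,0,1.325]}
    - {"gripper": 0.35,"linear": [21.4,-31.3,3],"rot": [0,0,1.325]}
    - {"gripper": 0.35,"linear": [21.4,-31.3,3],"rot": [0,0,1.325]}

```text
clock: 8.48
tcp_pos: [0.638, -0.0387, 0.1586]
orientation: [0.001, 0.154, 0.988, -0.0]
contact_force: [1.2, 1.2, 0.1]
opening: 0.648
finger_force: 0.0
```

Call:
drive_tool:
  increments:
    - {"gripper": 0.35,"linear": [0,0,0],"rot": [0,0,0]}
    - {"gripper": 0.35,"linear": [0,0,0],"rot": [0,0,0]}

```text
clock: 8.65
tcp_pos: [0.6367, -0.0365, 0.1577]
orientation: [0.0, 0.158, 0.987, 0.0]
contact_force: [-1.2, -0.5, -0.7]
opening: 0.65
finger_force: 0.0
```

Call:
drive_tool:
  increments:
    - {"gripper": 0.35,"linear": [0,0.15,0],"rot": [0,0,0.1]}
    - {"gripper": 0.35,"linear": [0,0.15,-2],"rot": [0,0,0.143]}
    - {"gripper": 0.35,"linear": [0,0.15,-5],"rot": [0,0,0.143]}
    - {"gripper": 0.35,"linear": [0,0.15,-8],"rot": [0,0,0.143]}
    - {"gripper": 0.35,"linear": [0,0.15,-9.5],"rot": [0,0,0.143]}
    - {"gripper": 0.35,"linear": [0,0.15,-10.3],"rot": [0,0,0.143]}
    - {"gripper": 0.35,"linear": [0,0.15,-10.3],"rot": [0,0,0.143]}

```text
clock: 9.23
tcp_pos: [0.6353, -0.0328, 0.0532]
orientation: [-0.001, 0.086, 0.996, 0.0]
contact_force: [-0.7, -0.8, -0.8]
opening: 0.65
finger_force: 0.0
```

Call:
drive_tool:
  increments:
    - {"gripper": 1,"linear": [0,0,0],"rot": [0,0,0]}
    - {"gripper": 1,"linear": [0,0,0],"rot": [0,0,0]}
    - {"gripper": 1,"linear": [0,0,0],"rot": [0,0,0]}
    - {"gripper": 1,"linear": [0,0,0],"rot": [0,0,0]}
    - {"gripper": 1,"linear": [0,0,0],"rot": [0,0,0]}
    - {"gripper": 1,"linear": [0,0,0],"rot": [0,0,0]}
    - {"gripper": 1,"linear": [0,0,0],"rot": [0,0,0]}
  newtons: 60

```text
clock: 9.82
tcp_pos: [0.637, -0.0334, 0.0557]
orientation: [0.001, 0.086, 0.996, 0.0]
contact_force: [-1.5, 3.5, 6.4]
opening: 0.403
finger_force: 60.0
```

Call:
drive_tool:
  increments:
    - {"gripper": 1,"linear": [0,0,0.3],"rot": [0,0,0]}
    - {"gripper": 1,"linear": [0,0,1],"rot": [0,0,0]}
    - {"gripper": 1,"linear": [0,0,2.5],"rot": [0,0,0]}
    - {"gripper": 1,"linear": [0,0,4.5],"rot": [0,0,0]}
    - {"gripper": 1,"linear": [0,0,6],"rot": [0,0,0]}
    - {"gripper": 1,"linear": [0,0,6],"rot": [0,0,0]}
    - {"gripper": 1,"linear": [0,0,6],"rot": [0,0,0]}

```text
clock: 10.4
tcp_pos: [0.6364, -0.034, 0.1146]
orientation: [0.0, 0.086, 0.996, -0.0]
contact_force: [-0.5, -0.1, -6.3]
opening: 0.407
finger_force: 60.0
```

```bash
python3 - <<'E'
from m import *
s=env.read_state();print(s["tcp_pos"],s["orientation"],s["contact_force"],s["torque"],s["opening"],s["joints"])
im,d=env.get_image("top"); W=cloud("top",d)
rect(W,.34,.5,.15,.4,.017,.04,"strap placed")
rect(W,.36,.5,.15,.4,.009,.017,"rim")
im,d=env.get_image("scene"); cv2.imwrite("pics/s2.png",cv2.resize(im[90:330,190:450,::-1],(780,720))[:600])
E
```

```text
[ 0.63639115 -0.03400064  0.11460284] [ 2.75190721e-04  8.57459615e-02  9.96316989e-01 -1.07132570e-04] [-0.54396723 -0.12887558 -6.33691745] [ 0.10423367 -0.00149283  0.01546307] 0.4069111924625887 [-1.26321860e-01  6.20097335e-01  1.49952155e+00 -2.24918874e-04
  1.02141518e+00 -1.52529802e+00]
strap placed c [421.  271.5] LxW [148.9  36. ] long-axis deg -85.2 z 22.6 550
rim c [426.5 215. ] LxW [69.9 64.1] long-axis deg 4.8 z 13.1 196
rim c [446.1 331.5] LxW [50.4 14.3] long-axis deg -85.8 z 12.8 56
rim c [417.2 335.6] LxW [68.5 62.1] long-axis deg 4.2 z 13.9 130
```

View pics/s2.png

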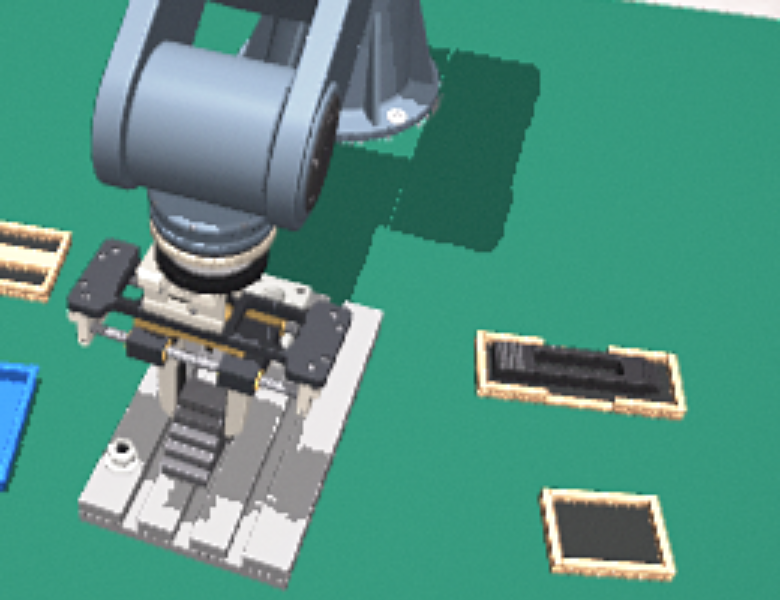

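Call:
drive_tool:
  increments:
    - {"gripper": 1,"linear": [-0.2,1.6,0.5],"rot": [0,0,-0.06]}
    - {"gripper": 1,"linear": [-0.6,4.8,0.5],"rot": [0,0,-0.17]}
    - {"gripper": 1,"linear": [-1.0,8.2,0.5],"rot": [0,0,-0.29]}
    - {"gripper": 1,"linear": [-1.5,11.6,0.5],"rot": [0,0,-0.41]}
    - {"gripper": 1,"linear": [-1.9,15,0.5],"rot": [0,0,-0.53]}
    - {"gripper": 1,"linear": [-2.3,18.4,0.5],"rot": [0,0,-0.65]}
    - {"gripper": 1,"linear": [-2.8,21.8,0.5],"rot": [0,0,-0.77]}
    - {"gripper": 1,"linear": [-3.2,25.2,0.5],"rot": [0,0,-0.89]}
    - {"gripper": 1,"linear": [-3.6,28.6,0.5],"rot": [0,0,-1.01]}
    - {"gripper": 1,"linear": [-4,31.5,0.5],"rot": [0,0,-1.13]}

```text
clock: 11.33
tcp_pos: [0.5952, 0.2831, 0.1179]
orientation: [-0.001, 0.608, 0.794, -0.001]
contact_force: [1.1, -0.8, -7.3]
opening: 0.404
finger_force: 60.0
```

Call:
drive_tool:
  increments:
    - {"gripper": 1,"linear": [-0.3,2,0],"rot": [0,0,-0.1]}
    - {"gripper": 1,"linear": [-0.4,2.9,0],"rot": [0,0,-0.127]}
    - {"gripper": 1,"linear": [-0.4,2.9,-1],"rot": [0,0,-0.127]}
    - {"gripper": 1,"linear": [-0.4,2.9,-3],"rot": [0,0,-0.127]}
    - {"gripper": 1,"linear": [-0.4,2.9,-5],"rot": [0,0,-0.127]}
    - {"gripper": 1,"linear": [-0.4,2.9,-6.5],"rot": [0,0,-0.127]}
    - {"gripper": 1,"linear": [-0.4,2.9,-6.5],"rot": [0,0,-0.127]}
    - {"gripper": 1,"linear": [-0.4,2.9,-6.5],"rot": [0,0,-0.127]}

```text
clock: 12.0
tcp_pos: [0.5918, 0.3089, 0.0527]
orientation: [-0.001, 0.655, 0.756, -0.001]
contact_force: [-0.5, 0.3, -5.9]
opening: 0.404
finger_force: 60.0
```

```bash
python3 - <<'E'
from m import *
s=env.read_state();print(s["tcp_pos"],s["orientation"],s["contact_force"],s["opening"])
im,d=env.get_image("scene"); cv2.imwrite("pics/s3.png",cv2.resize(im[180:310,310:450,::-1],(640,594),interpolation=cv2.INTER_CUBIC))
E
```

```text
[0.59179447 0.30893888 0.05273931] [-6.01628877e-04  6.54997736e-01  7.55629195e-01 -1.45718391e-03] [-0.47289632  0.26672246 -5.90335683] 0.40403088524622804
```

View pics/s3.png

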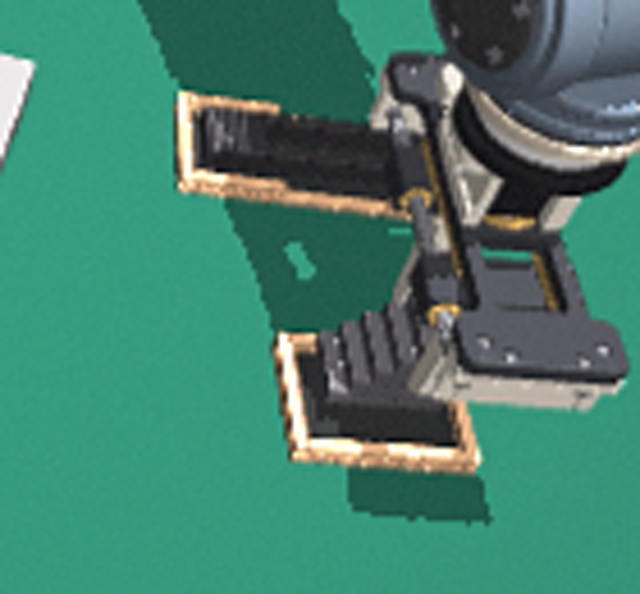

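Call:
drive_tool:
  increments:
    - {"gripper": 1,"linear": [0,0,-0.7],"rot": [0,0,0]}
    - {"gripper": 1,"linear": [0,0,-1.3],"rot": [0,0,0]}
    - {"gripper": 1,"linear": [0,0,-1.7],"rot": [0,0,0]}
    - {"gripper": 1,"linear": [0,0,-1.9],"rot": [0,0,0]}
    - {"gripper": 1,"linear": [0,0,-2],"rot": [0,0,0]}
    - {"gripper": 1,"linear": [0,0,-2.05],"rot": [0,0,0]}
    - {"gripper": 1,"linear": [0,0,-2.05],"rot": [0,0,0]}

```text
clock: 12.63
tcp_pos: [0.5925, 0.3102, 0.034]
orientation: [0.0, 0.655, 0.756, 0.0]
contact_force: [0.1, 0.4, -7.3]
opening: 0.406
finger_force: 60.0
```

Call:
drive_tool:
  increments:
    - {"gripper": 1,"linear": [0,0,-0.1],"rot": [0,0,0]}
    - {"gripper": 1,"linear": [0,0,-0.15],"rot": [0,0,0]}
    - {"gripper": 1,"linear": [0,0,-0.15],"rot": [0,0,0]}

```text
clock: 12.88
tcp_pos: [0.5924, 0.3101, 0.0324]
orientation: [0.0, 0.655, 0.756, -0.0]
contact_force: [0.3, 0.2, -5.8]
opening: 0.406
finger_force: 60.0
```

Call:
drive_tool:
  increments:
    - {"gripper": 1,"linear": [0,0,-0.1],"rot": [0,0,0]}
    - {"gripper": 1,"linear": [0,0,-0.15],"rot": [0,0,0]}
    - {"gripper": 1,"linear": [0,0,-0.15],"rot": [0,0,0]}

```text
clock: 13.13
tcp_pos: [0.5925, 0.3103, 0.0317]
orientation: [0.0, 0.655, 0.756, 0.0]
contact_force: [-4.2, -0.6, 4.1]
opening: 0.401
finger_force: 60.0
```

Call:
drive_tool:
  increments:
    - {"gripper": 0.5,"linear": [0,0,0],"rot": [0,0,0]}
    - {"gripper": 0.4,"linear": [0,0,0],"rot": [0,0,0]}
    - {"gripper": 0.4,"linear": [0,0,0],"rot": [0,0,0]}
    - {"gripper": 0.4,"linear": [0,0,0.5],"rot": [0,0,0]}
    - {"gripper": 0.3,"linear": [0,0,2],"rot": [0,0,0]}
    - {"gripper": 0.2,"linear": [0,0,5],"rot": [0,0,0]}
    - {"gripper": 0.1,"linear": [0,0,9],"rot": [0,0,0]}
    - {"gripper": 0,"linear": [0,0,12],"rot": [0,0,0]}
    - {"gripper": 0,"linear": [0,0,12],"rot": [0,0,0]}

```text
clock: 13.88
tcp_pos: [0.5954, 0.3115, 0.1595]
orientation: [0.002, 0.655, 0.756, 0.005]
contact_force: [0.6, 0.5, 1.2]
opening: 0.908
finger_force: 0.0
```

```bash
python3 - <<'E'
from m import *
s=env.read_state();print(s["tcp_pos"],s["orientation"],s["opening"],s["joints"])
E
```

```text
[0.59535621 0.31147004 0.15951556] [0.00245558 0.65507926 0.75553822 0.00520903] 0.9083112623636479 [4.12731483e-01 6.24061541e-01 1.37043253e+00 4.12643251e-05
 1.13558095e+00 2.70521764e-01]
```

Call:
drive_tool:
  increments:
    - {"gripper": 0,"linear": [-11.3,-32.1,0],"rot": [0,0,1.281]}
    - {"gripper": 0,"linear": [-11.3,-32.1,0],"rot": [0,0,1.281]}
    - {"gripper": 0,"linear": [-11.3,-32.1,0],"rot": [0,0,1.281]}
    - {"gripper": 0,"linear": [-11.3,-32.1,0],"rot": [0,0,1.281]}
    - {"gripper": 0,"linear": [-11.3,-32.1,0],"rot": [0,0,1.281]}
    - {"gripper": 0,"linear": [-11.3,-32.1,0],"rot": [0,0,1.281]}
    - {"gripper": 0,"linear": [-11.3,-32.1,0],"rot": [0,0,1.281]}
    - {"gripper": 0,"linear": [-11.3,-32.1,0],"rot": [0,0,1.281]}
    - {"gripper": 0,"linear": [-11.3,-32.1,0],"rot": [0,0,1.281]}
    - {"gripper": 0,"linear": [-11.3,-32.1,0],"rot": [0,0,1.281]}

```text
clock: 14.72
tcp_pos: [0.4784, -0.0139, 0.1518]
orientation: [0.0, 0.109, 0.994, -0.0]
contact_force: [0.5, 0.3, 0.3]
opening: 0.998
finger_force: 0.0
```

Call:
drive_tool:
  increments:
    - {"gripper": 0,"linear": [0,0,0],"rot": [0,0,0]}
    - {"gripper": 0,"linear": [0,0,0],"rot": [0,0,0]}

```text
clock: 14.88
tcp_pos: [0.4797, -0.0109, 0.1516]
orientation: [0.001, 0.112, 0.994, 0.0]
contact_force: [-0.4, -0.0, 0.6]
opening: 0.998
finger_force: 0.0
```

Call:
drive_tool:
  increments:
    - {"gripper": 0,"linear": [0,0,0],"rot": [0,0,0.078]}
    - {"gripper": 0,"linear": [0,0,-2],"rot": [0,0,0.078]}
    - {"gripper": 0,"linear": [0,0,-5],"rot": [0,0,0.078]}
    - {"gripper": 0,"linear": [0,0,-7.5],"rot": [0,0,0.078]}
    - {"gripper": 0,"linear": [0,0,-8.6],"rot": [0,0,0.078]}
    - {"gripper": 0.3,"linear": [0,0,-8.6],"rot": [0,0,0.078]}
    - {"gripper": 1,"linear": [0,0,-8.6],"rot": [0,0,0.078]}
    - {"gripper": 1,"linear": [0,0,-8.6],"rot": [0,0,0.078]}
    - {"gripper": 1,"linear": [0,0,-8.6],"rot": [0,0,0.078]}
    - {"gripper": 1,"linear": [0,0,-8.6],"rot": [0,0,0.078]}
  newtons: 40

```text
clock: 15.72
tcp_pos: [0.48, -0.0108, 0.0659]
orientation: [0.001, 0.072, 0.997, -0.0]
contact_force: [-0.0, -0.8, -0.0]
opening: 0.692
finger_force: 0.0
```

Call:
drive_tool:
  increments:
    - {"gripper": 1,"linear": [0,0,0],"rot": [0,0,0]}
    - {"gripper": 1,"linear": [0,0,0],"rot": [0,0,0]}
    - {"gripper": 1,"linear": [0,0,0],"rot": [0,0,0]}
    - {"gripper": 1,"linear": [0,0,0],"rot": [0,0,0]}

```text
clock: 16.05
tcp_pos: [0.4799, -0.0107, 0.0656]
orientation: [0.001, 0.072, 0.997, 0.0]
contact_force: [-0.7, 2.2, 7.5]
opening: 0.601
finger_force: 40.0
```

Call:
drive_tool:
  increments:
    - {"gripper": 1,"linear": [0,0,0.3],"rot": [0,0,0]}
    - {"gripper": 1,"linear": [0,0,1],"rot": [0,0,0]}
    - {"gripper": 1,"linear": [0,0,3],"rot": [0,0,0]}
    - {"gripper": 1,"linear": [0,0,6],"rot": [0,0,0]}
    - {"gripper": 1,"linear": [0,0,8.5],"rot": [0,0,0]}
    - {"gripper": 1,"linear": [0,0,8.5],"rot": [0,0,0]}
    - {"gripper": 1,"linear": [0,0,8.5],"rot": [0,0,0]}

```text
clock: 16.63
tcp_pos: [0.4798, -0.011, 0.1508]
orientation: [0.001, 0.071, 0.997, -0.0]
contact_force: [-0.5, -0.7, -3.5]
opening: 0.597
finger_force: 40.0
```

```bash
python3 - <<'E'
from m import *
s=env.read_state();print(s["tcp_pos"],s["orientation"],s["opening"],s["contact_force"],s["joints"])
im,d=env.get_image("top"); W=cloud("top",d)
cv2.imwrite("pics/t2.png",cv2.resize(im[...,::-1],(800,600),interpolation=cv2.INTER_CUBIC))
rect(W,.52,.7,.2,.4,.035,.08,"block"); rect(W,.52,.7,.2,.4,.009,.018,"rim")
rect(W,.4,.56,-.15,.1,.056,.068,"par")
E
```

```text
[ 0.47978807 -0.01096499  0.15076932] [ 1.12267256e-03  7.14777943e-02  9.97441555e-01 -9.02064682e-05] 0.5974295933092624 [-0.49643395 -0.7470742  -3.53886511] [-1.19852881e-01  3.13075182e-01  1.89738385e+00 -8.95970718e-05
  9.28882185e-01 -1.54751796e+00]
block c [591.2 301.7] LxW [42.7 37.9] long-axis deg -80.2 z 53.9 290
rim c [593.8 295.3] LxW [98.  74.6] long-axis deg -81.4 z 13.4 359
```

View pics/t2.png

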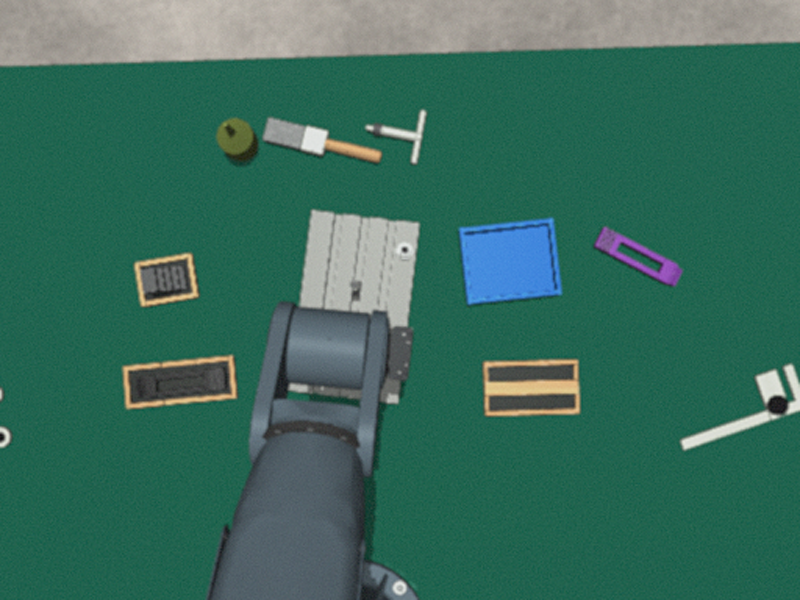

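Call:
drive_tool:
  increments:
    - {"gripper": 1,"linear": [0.7,-1.4,0],"rot": [0,0,0.02]}
    - {"gripper": 1,"linear": [2.2,-4.5,0],"rot": [0,0,0.04]}
    - {"gripper": 1,"linear": [3.9,-8.1,0],"rot": [0,0,0.06]}
    - {"gripper": 1,"linear": [5.6,-11.7,0],"rot": [0,0,0.1]}
    - {"gripper": 1,"linear": [7.4,-15.3,0],"rot": [0,0,0.14]}
    - {"gripper": 1,"linear": [9.1,-18.9,0],"rot": [0,0,0.18]}
    - {"gripper": 1,"linear": [10.9,-22.5,0],"rot": [0,0,0.22]}
    - {"gripper": 1,"linear": [12.4,-25.7,0],"rot": [0,0,0.225]}
    - {"gripper": 1,"linear": [13.05,-27.05,-1],"rot": [0,0,0.225]}
    - {"gripper": 1,"linear": [13.05,-27.05,-3],"rot": [0,0,0.225]}

```text
clock: 17.52
tcp_pos: [0.6109, -0.285, 0.1189]
orientation: [0.001, -0.04, 0.999, -0.001]
contact_force: [0.6, 1.0, -3.1]
opening: 0.597
finger_force: 40.0
```

Call:
drive_tool:
  increments:
    - {"gripper": 1,"linear": [0,0,-3],"rot": [0,0,0]}
    - {"gripper": 1,"linear": [0,0,-6],"rot": [0,0,0]}
    - {"gripper": 1,"linear": [0,0,-8],"rot": [0,0,0]}
    - {"gripper": 1,"linear": [0,0,-9.3],"rot": [0,0,0]}
    - {"gripper": 1,"linear": [0,0,-9.3],"rot": [0,0,0]}
    - {"gripper": 1,"linear": [0,0,-9.3],"rot": [0,0,0]}

```text
clock: 18.02
tcp_pos: [0.6096, -0.2811, 0.0261]
orientation: [-0.001, -0.041, 0.999, 0.0]
contact_force: [0.1, -0.3, -2.0]
opening: 0.599
finger_force: 40.0
```

Call:
drive_tool:
  increments:
    - {"gripper": 1,"linear": [0,0,-0.6],"rot": [0,0,0]}
    - {"gripper": 1,"linear": [0,0,-1.1],"rot": [0,0,0]}
    - {"gripper": 1,"linear": [0,0,-1.5],"rot": [0,0,0]}
    - {"gripper": 1,"linear": [0,0,-1.75],"rot": [0,0,0]}
    - {"gripper": 1,"linear": [0,0,-1.85],"rot": [0,0,0]}
    - {"gripper": 1,"linear": [0,0,-1.85],"rot": [0,0,0]}

```text
clock: 18.52
tcp_pos: [0.6099, -0.2813, 0.0083]
orientation: [-0.0, -0.041, 0.999, 0.0]
contact_force: [-0.5, -0.9, -1.5]
opening: 0.602
finger_force: 40.0
```

Call:
drive_tool:
  increments:
    - {"gripper": 1,"linear": [0,0,-0.08],"rot": [0,0,0]}
    - {"gripper": 1,"linear": [0,0,-0.12],"rot": [0,0,0]}
    - {"gripper": 1,"linear": [0,0,-0.12],"rot": [0,0,0]}

```text
clock: 18.77
tcp_pos: [0.6101, -0.2814, 0.0077]
orientation: [0.0, -0.041, 0.999, -0.0]
contact_force: [-1.3, 0.3, 1.0]
opening: 0.595
finger_force: 40.0
```

Call:
drive_tool:
  increments:
    - {"gripper": 0.3,"linear": [0,0,0],"rot": [0,0,0]}
    - {"gripper": 0.25,"linear": [0,0,0],"rot": [0,0,0]}
    - {"gripper": 0.25,"linear": [0,0,0],"rot": [0,0,0]}
    - {"gripper": 0.25,"linear": [0,0,0.5],"rot": [0,0,0]}
    - {"gripper": 0.25,"linear": [0,0,2],"rot": [0,0,0]}
    - {"gripper": 0.25,"linear": [0,0,5],"rot": [0,0,0]}
    - {"gripper": 0.25,"linear": [0,0,9],"rot": [0,0,0]}
    - {"gripper": 0.4,"linear": [0,0,12],"rot": [0,0,0]}
    - {"gripper": 0.5,"linear": [0,0,12],"rot": [0,0,0]}

```text
clock: 19.52
tcp_pos: [0.6128, -0.2829, 0.1358]
orientation: [0.005, -0.041, 0.999, -0.003]
contact_force: [0.6, 0.2, 0.5]
opening: 0.655
finger_force: 0.0
```

```bash
python3 - <<'E'
from m import *
s=env.read_state();print(s["tcp_pos"],s["orientation"],s["opening"],s["joints"])
im,d=env.get_image("top"); W=cloud("top",d)
rect(W,.4,.56,-.15,.1,.050,.070,"par")
E
```

```text
[ 0.61284062 -0.28285292  0.13578166] [ 0.00482733 -0.04104917  0.99914123 -0.00290873] 0.6545545097998349 [-5.01359884e-01  6.54627070e-01  1.37914371e+00  1.58703853e-06
  1.09654994e+00 -2.15427965e+00]
par c [506.4 -17.7] LxW [124.2  10.1] long-axis deg 81.0 z 62.4 201
par c [453.7  -8.9] LxW [123.8  10.3] long-axis deg 82.4 z 62.1 206
```

Call:
drive_tool:
  increments:
    - {"gripper": 0.6,"linear": [-0.7,1.8,0.5],"rot": [0,0,-0.12]}
    - {"gripper": 0.6,"linear": [-1.4,3.6,0.5],"rot": [0,0,-0.24]}
    - {"gripper": 0.6,"linear": [-2.1,5.4,0.5],"rot": [0,0,-0.36]}
    - {"gripper": 0.6,"linear": [-2.8,7.2,0.5],"rot": [0,0,-0.48]}
    - {"gripper": 0.6,"linear": [-3.5,9,0.5],"rot": [0,0,-0.6]}
    - {"gripper": 0.6,"linear": [-4.2,10.8,0.5],"rot": [0,0,-0.72]}
    - {"gripper": 0.6,"linear": [-4.9,12.6,0.5],"rot": [0,0,-0.84]}
    - {"gripper": 0.6,"linear": [-5.6,14.4,0.5],"rot": [0,0,-0.96]}
    - {"gripper": 0.6,"linear": [-6.3,16.2,0.5],"rot": [0,0,-1.08]}
    - {"gripper": 0.6,"linear": [-7,18,0.5],"rot": [0,0,-1.2]}

```text
clock: 20.4
tcp_pos: [0.539, -0.1004, 0.1319]
orientation: [-0.001, 0.533, 0.846, -0.0]
contact_force: [0.2, -0.1, -0.4]
opening: 0.398
finger_force: 0.0
```

Call:
drive_tool:
  increments:
    - {"gripper": 0.6,"linear": [-1,2.5,0],"rot": [0,0,-0.12]}
    - {"gripper": 0.6,"linear": [-2,5,0],"rot": [0,0,-0.24]}
    - {"gripper": 0.6,"linear": [-3,7.5,0],"rot": [0,0,-0.36]}
    - {"gripper": 0.6,"linear": [-3.4,8.4,0],"rot": [0,0,-0.48]}
    - {"gripper": 0.6,"linear": [-3.4,8.4,0],"rot": [0,0,-0.6]}
    - {"gripper": 0.6,"linear": [-3.4,8.4,0],"rot": [0,0,-0.61]}
    - {"gripper": 0.6,"linear": [-3.4,8.4,0],"rot": [0,0,-0.61]}
    - {"gripper": 0.6,"linear": [-3.4,8.4,0],"rot": [0,0,-0.61]}

```text
clock: 21.07
tcp_pos: [0.5059, -0.0177, 0.1321]
orientation: [-0.0, 0.759, 0.651, -0.0]
contact_force: [0.2, -0.9, -0.3]
opening: 0.401
finger_force: 0.0
```

Call:
drive_tool:
  increments:
    - {"gripper": 0.6,"linear": [0,0,-2],"rot": [0,0,0]}
    - {"gripper": 0.6,"linear": [0,0,-4.5],"rot": [0,0,0]}
    - {"gripper": 0.6,"linear": [0,0,-6.8],"rot": [0,0,0]}
    - {"gripper": 0.6,"linear": [0,0,-8.2],"rot": [0,0,0]}
    - {"gripper": 0.6,"linear": [0,0,-8.7],"rot": [0,0,0]}
    - {"gripper": 0.7,"linear": [0,0,-8.7],"rot": [0,0,0]}
    - {"gripper": 1,"linear": [0,0,-8.7],"rot": [0,0,0]}
    - {"gripper": 1,"linear": [0,0,-8.7],"rot": [0,0,0]}
    - {"gripper": 1,"linear": [0,0,-8.7],"rot": [0,0,0]}
    - {"gripper": 1,"linear": [0,0,-8.7],"rot": [0,0,0]}

```text
clock: 21.9
tcp_pos: [0.5066, -0.0175, 0.0461]
orientation: [0.001, 0.76, 0.65, 0.001]
contact_force: [-0.2, 0.1, 4.2]
opening: 0.106
finger_force: 40.0
```

Call:
drive_tool:
  increments:
    - {"gripper": 1,"linear": [0,0,0],"rot": [0,0,0]}
    - {"gripper": 1,"linear": [0,0,0],"rot": [0,0,0]}
    - {"gripper": 1,"linear": [0,0,0],"rot": [0,0,0]}

```text
clock: 22.15
tcp_pos: [0.5065, -0.0175, 0.0461]
orientation: [0.001, 0.76, 0.65, 0.001]
contact_force: [-0.7, -1.1, 7.5]
opening: 0.104
finger_force: 40.0
```

Call:
drive_tool:
  increments:
    - {"gripper": 1,"linear": [0,0,0.3],"rot": [0,0,0]}
    - {"gripper": 1,"linear": [0,0,1],"rot": [0,0,0]}
    - {"gripper": 1,"linear": [0,0,3],"rot": [0,0,0]}
    - {"gripper": 1,"linear": [0,0,6],"rot": [0,0,0]}
    - {"gripper": 1,"linear": [-0.5,-1.5,8],"rot": [0,0,0]}
    - {"gripper": 1,"linear": [-1.4,-4.9,8],"rot": [0,0,0.02]}
    - {"gripper": 1,"linear": [-2.4,-8.3,8],"rot": [0,0,0.04]}
    - {"gripper": 1,"linear": [-3.4,-11.7,8],"rot": [0,0,0.07]}
    - {"gripper": 1,"linear": [-4.3,-15.1,8],"rot": [0,0,0.1]}
    - {"gripper": 1,"linear": [-5.3,-18.5,8],"rot": [0,0,0.13]}

```text
clock: 22.98
tcp_pos: [0.4521, -0.2037, 0.1257]
orientation: [0.0, 0.716, 0.698, 0.0]
contact_force: [-0.3, -0.2, -2.7]
opening: 0.108
finger_force: 40.0
```

Call:
drive_tool:
  increments:
    - {"gripper": 1,"linear": [-0.9,-3.2,0],"rot": [0,0,0.025]}
    - {"gripper": 1,"linear": [-1.8,-6.4,0],"rot": [0,0,0.025]}
    - {"gripper": 1,"linear": [-2.7,-9.2,0],"rot": [0,0,0.025]}
    - {"gripper": 1,"linear": [-3.1,-10.7,-1],"rot": [0,0,0.025]}
    - {"gripper": 1,"linear": [-3.1,-10.7,-3],"rot": [0,0,0.025]}
    - {"gripper": 1,"linear": [-3.1,-10.7,-5.5],"rot": [0,0,0.025]}
    - {"gripper": 1,"linear": [-3.1,-10.7,-7.5],"rot": [0,0,0.025]}
    - {"gripper": 1,"linear": [-3.1,-10.7,-7.5],"rot": [0,0,0.025]}
    - {"gripper": 1,"linear": [-3.1,-10.7,-7.5],"rot": [0,0,0.025]}

```text
clock: 23.73
tcp_pos: [0.4215, -0.309, 0.0502]
orientation: [-0.001, 0.708, 0.706, -0.0]
contact_force: [-0.0, -0.0, -3.0]
opening: 0.104
finger_force: 40.0
```

```bash
python3 - <<'E'
from m import *
s=env.read_state();print(s["tcp_pos"],s["orientation"],s["opening"],s["contact_force"])
im,d=env.get_image("top"); W=cloud("top",d)
rect(W,.3,.5,-.45,-.2,.055,.095,"held"); rect(W,.5,.72,-.4,-.18,.018,.027,"housing"); rect(W,.5,.72,-.4,-.18,.027,.034,"boss")
im,d=env.get_image("scene"); cv2.imwrite("pics/s4.png",cv2.resize(im[130:265,110:290,::-1],(800,600),interpolation=cv2.INTER_CUBIC))
E
```

```text
[ 0.42154027 -0.3090058   0.05018541] [-9.75044164e-04  7.07851521e-01  7.06360580e-01 -6.39244226e-05] 0.10399803058513843 [-0.00840256 -0.0063031  -3.03150273]
held c [ 420.4 -261. ] LxW [30.7 10. ] long-axis deg 89.3 z 66.8 52
housing c [ 609.2 -280.1] LxW [156.6 126.8] long-axis deg -85.6 z 22.3 549
housing c [ 609.6 -284.1] LxW [84.  57.3] long-axis deg 4.1 z 23.9 456
boss c [ 597.1 -284.7] LxW [39.8 38.7] long-axis deg -29.8 z 29.9 97
```

View pics/s4.png

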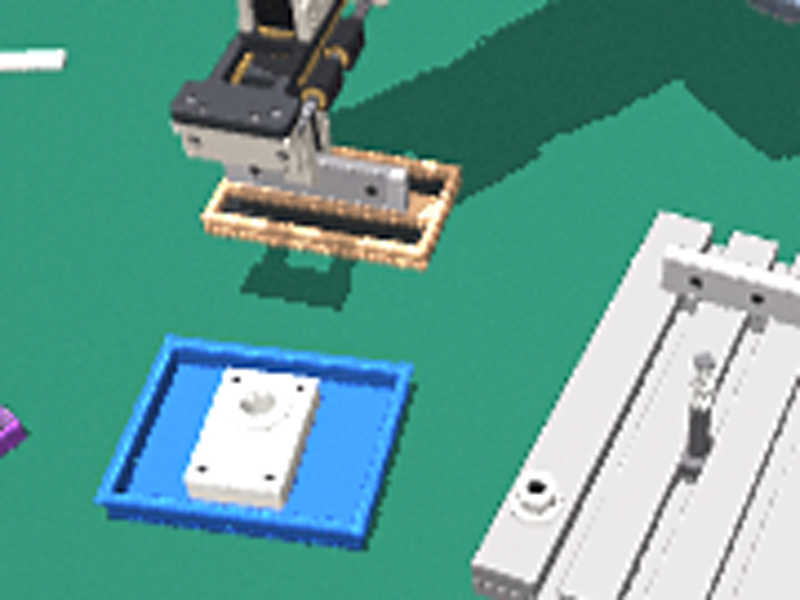

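Call:
drive_tool:
  increments:
    - {"gripper": 1,"linear": [0.1,0,-1],"rot": [0,0,0]}
    - {"gripper": 1,"linear": [0.1,0,-1.8],"rot": [0,0,0]}
    - {"gripper": 1,"linear": [0.1,0,-2.4],"rot": [0,0,0]}
    - {"gripper": 1,"linear": [0.1,0,-2.7],"rot": [0,0,0]}
    - {"gripper": 1,"linear": [0.1,0,-2.8],"rot": [0,0,0]}
    - {"gripper": 1,"linear": [0.1,0,-2.8],"rot": [0,0,0]}

```text
clock: 24.33
tcp_pos: [0.4228, -0.3093, 0.0221]
orientation: [-0.0, 0.708, 0.706, -0.0]
contact_force: [0.1, -0.9, -3.8]
opening: 0.102
finger_force: 40.0
```

Call:
drive_tool:
  increments:
    - {"gripper": 1,"linear": [0,0,-0.08],"rot": [0,0,0]}
    - {"gripper": 1,"linear": [0,0,-0.12],"rot": [0,0,0]}
    - {"gripper": 1,"linear": [0,0,-0.12],"rot": [0,0,0]}

```text
clock: 24.58
tcp_pos: [0.423, -0.3093, 0.022]
orientation: [-0.0, 0.708, 0.706, 0.0]
contact_force: [-5.1, 4.3, 15.7]
opening: 0.103
finger_force: 40.0
```

Call:
drive_tool:
  increments:
    - {"gripper": 0.8,"linear": [0,0,0],"rot": [0,0,0]}
    - {"gripper": 0.75,"linear": [0,0,0],"rot": [0,0,0]}
    - {"gripper": 0.7,"linear": [0,0,0],"rot": [0,0,0]}
    - {"gripper": 0.65,"linear": [0,0,0.5],"rot": [0,0,0]}
    - {"gripper": 0.6,"linear": [0,0,2],"rot": [0,0,0]}
    - {"gripper": 0.6,"linear": [0,0,5],"rot": [0,0,0]}
    - {"gripper": 0.6,"linear": [0,0,8.5],"rot": [0,0,0]}
    - {"gripper": 0.6,"linear": [0,0,10],"rot": [0,0,0]}
    - {"gripper": 0.6,"linear": [0,0,10],"rot": [0,0,0]}
    - {"gripper": 0.6,"linear": [0,0,10],"rot": [0,0,0]}

```text
clock: 25.42
tcp_pos: [0.4231, -0.3096, 0.1215]
orientation: [0.001, 0.708, 0.706, 0.0]
contact_force: [-0.5, -0.2, 0.1]
opening: 0.397
finger_force: 0.0
```

Call:
drive_tool:
  increments:
    - {"gripper": 0.6,"linear": [3.05,30.1,0],"rot": [0,0,-0.131]}
    - {"gripper": 0.6,"linear": [3.05,30.1,0],"rot": [0,0,-0.131]}
    - {"gripper": 0.6,"linear": [3.05,30.1,0],"rot": [0,0,-0.131]}
    - {"gripper": 0.6,"linear": [3.05,30.1,0],"rot": [0,0,-0.131]}
    - {"gripper": 0.6,"linear": [3.05,30.1,0],"rot": [0,0,-0.131]}
    - {"gripper": 0.6,"linear": [3.05,30.1,0],"rot": [0,0,-0.131]}
    - {"gripper": 0.6,"linear": [3.05,30.1,0],"rot": [0,0,-0.131]}
    - {"gripper": 0.6,"linear": [3.05,30.1,0],"rot": [0,0,-0.131]}
    - {"gripper": 0.6,"linear": [3.05,30.1,0],"rot": [0,0,-0.131]}
    - {"gripper": 0.6,"linear": [3.05,30.1,0],"rot": [0,0,-0.131]}

```text
clock: 26.25
tcp_pos: [0.4528, -0.008, 0.1199]
orientation: [-0.001, 0.752, 0.659, -0.001]
contact_force: [-0.7, -0.1, 0.8]
opening: 0.401
finger_force: 0.0
```

```bash
python3 - <<'E'
from m import *
s=env.read_state();print(s["tcp_pos"],s["orientation"])
im,d=env.get_image("top"); W=cloud("top",d)
rect(W,.3,.5,-.45,-.2,.03,.05,"placed b"); rect(W,.3,.5,-.45,-.2,.01,.02,"rim")
rect(W,.4,.56,-.15,.1,.050,.068,"par a")
E
```

```text
[ 0.4527938  -0.00798944  0.1199468 ] [-7.18497467e-04  7.51980025e-01  6.59185096e-01 -7.31205866e-04]
placed b c [ 421.8 -308.6] LxW [123.3  10.2] long-axis deg 89.7 z 38.3 200
rim c [ 398.3 -309.3] LxW [155.5  87.9] long-axis deg 89.5 z 16.2 922
```

Call:
drive_tool:
  increments:
    - {"gripper": 0.6,"linear": [0,0,-2],"rot": [0,0,0]}
    - {"gripper": 0.6,"linear": [0,0,-4],"rot": [0,0,0]}
    - {"gripper": 0.6,"linear": [0,0,-6],"rot": [0,0,0]}
    - {"gripper": 0.6,"linear": [0,0,-7.1],"rot": [0,0,0]}
    - {"gripper": 0.6,"linear": [0,0,-7.5],"rot": [0,0,0]}
    - {"gripper": 0.7,"linear": [0,0,-7.5],"rot": [0,0,0]}
    - {"gripper": 1,"linear": [0,0,-7.5],"rot": [0,0,0]}
    - {"gripper": 1,"linear": [0,0,-7.5],"rot": [0,0,0]}
    - {"gripper": 1,"linear": [0,0,-7.5],"rot": [0,0,0]}
    - {"gripper": 1,"linear": [0,0,-7.5],"rot": [0,0,0]}

```text
clock: 27.13
tcp_pos: [0.4539, -0.0085, 0.0467]
orientation: [0.001, 0.753, 0.658, 0.0]
contact_force: [-1.5, -0.2, 3.9]
opening: 0.1
finger_force: 40.0
```

Call:
drive_tool:
  increments:
    - {"gripper": 1,"linear": [0,0,0],"rot": [0,0,0]}
    - {"gripper": 1,"linear": [0,0,0],"rot": [0,0,0]}
    - {"gripper": 1,"linear": [0,0,0],"rot": [0,0,0]}

```text
clock: 27.38
tcp_pos: [0.4539, -0.0085, 0.0466]
orientation: [0.0, 0.752, 0.659, 0.0]
contact_force: [-1.0, -2.0, 5.7]
opening: 0.105
finger_force: 40.0
```

Call:
drive_tool:
  increments:
    - {"gripper": 1,"linear": [0,0,0.3],"rot": [0,0,0]}
    - {"gripper": 1,"linear": [0,0,1],"rot": [0,0,0]}
    - {"gripper": 1,"linear": [0,0,3],"rot": [0,0,0]}
    - {"gripper": 1,"linear": [0,0,6],"rot": [0,0,0]}
    - {"gripper": 1,"linear": [-0.5,-1.5,8],"rot": [0,0,0.01]}
    - {"gripper": 1,"linear": [-1.3,-4.9,8],"rot": [0,0,0.03]}
    - {"gripper": 1,"linear": [-2.2,-8.3,8],"rot": [0,0,0.05]}
    - {"gripper": 1,"linear": [-3.1,-11.7,8],"rot": [0,0,0.07]}
    - {"gripper": 1,"linear": [-4,-15.1,8],"rot": [0,0,0.1]}
    - {"gripper": 1,"linear": [-4.9,-18.5,8],"rot": [0,0,0.131]}

```text
clock: 28.22
tcp_pos: [0.4036, -0.1946, 0.1265]
orientation: [0.0, 0.707, 0.707, 0.0]
contact_force: [0.3, 0.0, -1.7]
opening: 0.102
finger_force: 40.0
```

Call:
drive_tool:
  increments:
    - {"gripper": 1,"linear": [-0.9,-3.4,0],"rot": [0,0,0]}
    - {"gripper": 1,"linear": [-1.8,-6.8,0],"rot": [0,0,0]}
    - {"gripper": 1,"linear": [-2.6,-9.8,0],"rot": [0,0,0]}
    - {"gripper": 1,"linear": [-3.05,-11.6,-1],"rot": [0,0,0]}
    - {"gripper": 1,"linear": [-3.05,-11.6,-3],"rot": [0,0,0]}
    - {"gripper": 1,"linear": [-3.05,-11.6,-5.5],"rot": [0,0,0]}
    - {"gripper": 1,"linear": [-3.05,-11.6,-7.3],"rot": [0,0,0]}
    - {"gripper": 1,"linear": [-3.05,-11.6,-7.3],"rot": [0,0,0]}
    - {"gripper": 1,"linear": [-3.05,-11.6,-7.3],"rot": [0,0,0]}

```text
clock: 28.97
tcp_pos: [0.3737, -0.309, 0.0531]
orientation: [-0.001, 0.708, 0.706, 0.0]
contact_force: [0.2, -0.1, -2.7]
opening: 0.106
finger_force: 40.0
```

```bash
python3 - <<'E'
from m import *
s=env.read_state();print(s["tcp_pos"],s["orientation"],s["opening"],s["contact_force"])
im,d=env.get_image("scene"); cv2.imwrite("pics/s5.png",cv2.resize(im[130:220,130:250,::-1],(800,600),interpolation=cv2.INTER_CUBIC))
E
```

```text
[ 0.37366848 -0.30899646  0.05308963] [-8.48199484e-04  7.07852880e-01  7.06359385e-01  2.12204620e-05] 0.10555920192397324 [ 0.17747032 -0.11567177 -2.68177767]
```

View pics/s5.png

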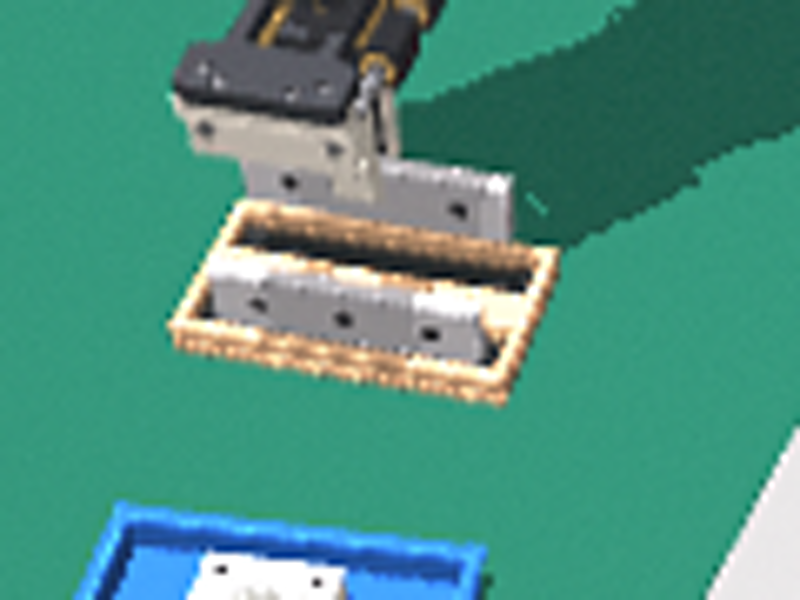

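Call:
drive_tool:
  increments:
    - {"gripper": 1,"linear": [0,0,-1.2],"rot": [0,0,0]}
    - {"gripper": 1,"linear": [0,0,-2.1],"rot": [0,0,0]}
    - {"gripper": 1,"linear": [0,0,-2.7],"rot": [0,0,0]}
    - {"gripper": 1,"linear": [0,0,-3],"rot": [0,0,0]}
    - {"gripper": 1,"linear": [0,0,-3.1],"rot": [0,0,0]}
    - {"gripper": 1,"linear": [0,0,-3.1],"rot": [0,0,0]}

```text
clock: 29.52
tcp_pos: [0.374, -0.3093, 0.0227]
orientation: [-0.0, 0.708, 0.706, 0.0]
contact_force: [-1.8, 1.9, 3.6]
opening: 0.101
finger_force: 40.0
```

Contact; release gently and retreat.

Call:
drive_tool:
  increments:
    - {"gripper": 0.8,"linear": [0,0,0],"rot": [0,0,0]}
    - {"gripper": 0.75,"linear": [0,0,0],"rot": [0,0,0]}
    - {"gripper": 0.7,"linear": [0,0,0],"rot": [0,0,0]}
    - {"gripper": 0.65,"linear": [0,0,0.5],"rot": [0,0,0]}
    - {"gripper": 0.6,"linear": [0,0,2],"rot": [0,0,0]}
    - {"gripper": 0.6,"linear": [0,0,5],"rot": [0,0,0]}
    - {"gripper": 0.6,"linear": [0,0,8.5],"rot": [0,0,0]}
    - {"gripper": 0.6,"linear": [0,0,12],"rot": [0,0,0]}
    - {"gripper": 0.6,"linear": [0,0,15],"rot": [0,0,0]}
    - {"gripper": 0.6,"linear": [0,0,15],"rot": [0,0,0]}

```text
clock: 30.35
tcp_pos: [0.3758, -0.3111, 0.1778]
orientation: [0.004, 0.708, 0.706, 0.0]
contact_force: [0.5, -0.6, 1.3]
opening: 0.403
finger_force: 0.0
```

Call:
drive_tool:
  increments:
    - {"gripper": 0.6,"linear": [0,3,0],"rot": [0,0,0]}
    - {"gripper": 0.6,"linear": [0,6,0],"rot": [0,0,0]}
    - {"gripper": 0.6,"linear": [0,9,0],"rot": [0,0,0]}
    - {"gripper": 0.6,"linear": [0,12,0],"rot": [0,0,0]}
    - {"gripper": 0.6,"linear": [0,15,0],"rot": [0,0,0]}
    - {"gripper": 0.6,"linear": [0,18,0],"rot": [0,0,0]}
    - {"gripper": 0.6,"linear": [0,20,0],"rot": [0,0,0]}
    - {"gripper": 0.6,"linear": [0,20,0],"rot": [0,0,0]}

```text
clock: 31.02
tcp_pos: [0.3733, -0.1067, 0.1718]
orientation: [-0.0, 0.707, 0.707, 0.0]
contact_force: [0.8, -0.1, 0.0]
opening: 0.397
finger_force: 0.0
```

```bash
python3 - <<'E'
from m import *
im,d=env.get_image("top"); W=cloud("top",d)
rect(W,.3,.5,-.45,-.2,.03,.05,"parallels"); rect(W,.3,.5,-.45,-.2,.01,.02,"box rim")
rect(W,.5,.72,-.4,-.18,.0225,.027,"housing"); rect(W,.5,.72,-.4,-.18,.027,.034,"boss")
rect(W,.34,.5,.15,.4,.017,.04,"strap"); rect(W,.34,.5,.15,.4,.009,.017,"rim")
rect(W,.52,.7,.2,.4,.018,.08,"block"); rect(W,.6,.66,-.13,-.08,.04,.053,"nut")
cv2.imwrite("pics/t3.png",cv2.resize(im[110:290,60:390,::-1],(800,436),interpolation=cv2.INTER_CUBIC))
E
```

```text
parallels c [ 421.8 -308. ] LxW [124.4  10.2] long-axis deg -89.8 z 38.6 201
parallels c [ 373.  -308.8] LxW [125.4  10.5] long-axis deg 89.9 z 38.4 214
box rim c [ 398.2 -309. ] LxW [155.7  88. ] long-axis deg 88.8 z 16.2 912
housing c [ 610.  -283.7] LxW [82.8 56.6] long-axis deg 3.9 z 24.7 273
housing c [ 586.1 -295.3] LxW [38.  34.6] long-axis deg -81.6 z 24.5 59
housing c [ 583.1 -356.9] LxW [42.   6.1] long-axis deg 3.1 z 24.0 29
housing c [ 550.5 -289.6] LxW [46.8  6.2] long-axis deg -86.7 z 24.1 28
boss c [ 595.  -289.1] LxW [44.1 41.6] long-axis deg 88.6 z 30.1 112
strap c [421.1 271.2] LxW [149.1  35.9] long-axis deg -85.1 z 22.1 552
rim c [426.7 213.4] LxW [70.4 61.6] long-axis deg 3.1 z 13.8 195
rim c [449.1 317.2] LxW [25.4  8.1] long-axis deg 88.6 z 13.8 28
rim c [418.  335.6] LxW [69.7 65.9] long-axis deg 4.3 z 13.2 165
rim c [414.7 346.1] LxW [26.5 12.7] long-axis deg -2.9 z 14.8 26
block c [591.2 300.7] LxW [76.3 41.6] long-axis deg -87.2 z 45.4 410
nut c [ 630.1 -105.3] LxW [20.8 19.2] long-axis deg 26.7 z 47.1 54
```

View pics/t3.png

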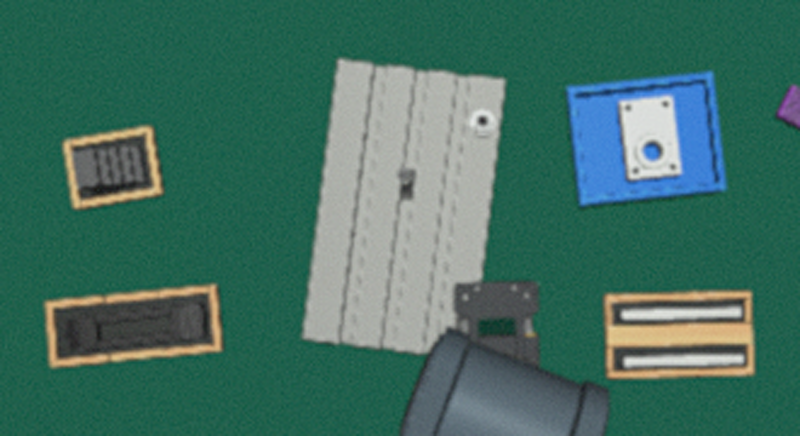

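All five parts are stowed: the block is at (112,167), the strap at (135,325), the housing at (650,138) and the parallels at (680,312) and (683,360). The nut hasn't moved, at (483,120).

```bash
python3 -c "
from workcell import env
print(env.finish_job())"
```

```text
the job is handed in; nothing more can be done
None
```

The job is handed in at about 31 s of the 122 s: the strap, step block, housing and both parallels are in their places, with the nut still where it lay on the plate.

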